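Roll the lens tube up the gutter into its pocket

ROBOT

A 7-joint arm with a two-finger parallel gripper is mounted at the origin on a cart in front of the work surface, level with it; the furniture and walls round the work are solid. World frame = base frame: x ahead of the robot, y to its left, z up, the work surface at z = 0. Lengths are in m, angles in rad, forces in N, time in s.
With the tool pointing down it reaches from about 0.4 to 0.875 m from the base axis. Payload 19.3 kg.
Tool frame: the origin (TCP) lies on the centre line of the jaws, within the pads' length; the fingertips stand 14 mm ahead of it and the grasp point (between the pads) lies 5 mm behind it; x points along the fingers, y is the direction in which the jaws open and shut, and the axes are right-handed (so a half turn about x gives the same grasp; the last joint's range is limited). The gripper opens to 85 mm and grips with 20 to 120 N. Pads are 22 mm wide; open, the fingers measure 114 mm over their backs; the gripper's body (76 mm by 85 mm) begins 54 mm behind the grasp point. The pads swing forward as they close: fully open they stand 13 mm farther back than shut.
Start: joints at [1.267, 0.521, -0.036, 1.599, 0.021, 1.021, -0.113], TCP at [0.145, -0.608, 0.245] pointing down, gripper open.
Joint ranges: [-2.91, 2.91], [-0.3, 2.13], [-1.5, 1.42], [0.17, 2.43], [-1.26, 4.41], [0.16, 1.93], [-2.52, 2.52]. Speed limits (rad/s): [1.89, 1.89, 2.39, 2.39, 3.01, 3.01, 3.01].

INTERFACE

Orientations are given as [roll, pitch, yaw] about the fixed x, y, z axes, in that order (R = Rz(yaw) Ry(pitch) Rx(roll)).
In Python, from workcell import monitor, optics, bot gives the robot as it stands.
- The arm moves only by the tool arm_command, never from a script. Its arguments are lists of equal length, an entry for each row: "delta_pos": the shift along the tool's x, y, z as a fraction of full scale, a list of three; "rotation": the turn, a rotation vector about the tool's x, y, z as a fraction of full scale, a list of three. In form: {"delta_pos": [[dx, dy, dz], ...], "rotation": [[wx, wy, wz], ...]}. A call has 1 to 10 rows; each row shifts and turns the pose as measured when the row begins, along the tool's axes as they then stand; what a row does not reach is not made up. Full scale, the value 1, is 30 mm for a shift and 6 degrees for a turn. A row lasts 1/10 s, in which the tool goes at most 50 mm and 8.59 degrees, less where a joint would pass 70% of its speed; a pose out of reach is approached as far as the arm can. A call with a number of a shift or a turn outside -1 to 1 is refused whole. A call with a gripper value outside its range is refused whole. "gripper" is the closure, from -1 (fully open) to 1 (shut), so that 0 is half open, set as the call begins (left out, the last holds). The fingers move at their own pace and stop on an object; "grip_force" is the grip in N (left out, the last holds). Time passes only in rows, so rows that do not move let the fingers close. It gives the time, the measured TCP pose, the force and the opening at its end, in the units of the state.
- monitor.observe(): the state, without advancing time (a new reading comes with each control period).
- optics.grab_frame(name): name is "scene" or "top" or "wrist"; returns the picture (480x640x3 uint8, red, green, blue); there is no depth.
- optics.camera_params(name): a dict with "fx", "fy", "cx", "cy" (pixels), "origin" and "rotation" of the camera in the world. Camera axes: x right, y down, z forward; pixel columns grow to the right and rows downward; lengths in m; the calibration is good to about 2 mm. A picture is of the moment at which its call begins: read the wrist's pose just before it. camera_params takes no time and is no camera call; for the wrist camera it gives the pose at the moment of the call.
- bot.job_done(): hands the job in, once; it reports no verdict.
The state is a dict: "clock": time; "qpos": joint angles; "qd": joint speeds; "joint_efforts": joint torques, N m; "position": TCP position; "tool_rot": TCP orientation; "force": force on the tool from outside, world axes, zero at the start; "moment": the same for the moment, N m; "grip_width": finger opening in m.
Only numpy, scipy, OpenCV 4.12 (cv2) and the standard library are available. Lean on these libraries where they do the work, as an engineer would, in place of code of your own. Each camera call takes 0.05 s, during which the arm holds its last target. There are 200 camera calls.

TASK

In the twin-lane sloped rack, gently push the plain drum-shaped lens tube up its lane with your fingertips, keeping them on it all the way up the slope, until it goes over the crest and comes to rest in the hollow against the tall end stop, where it cannot roll back. Do not lift, carry or flick it, leave the flanged spool at the bottom of the other lane, do not disturb the other things, and finish clear of everything.

Things in the scene. Friction and masses are not known exactly. Their poses are not given: they have to be found in the camera images.
- rack: Twin-lane sloped gutter, aluminium with dark walls, fixed; base plate 300 x 168 x 6 mm. Origin: centre of its underside, on the table; x points uphill along the lanes, y across, z up. Lane centre lines at y = +28 and -28 mm; each lane is 50 mm wide between 6 mm walls 12 mm high above its floor. The floor rises 7 degrees from lip to crest, then falls 8 degrees to the stop.
- lip (a point): Top of the low lip's inner face, mid width: rack x = -130, y = 0, z = 24 mm. The lip is 8 mm thick and the lane floor beside it is at z = 14 mm. A 50 mm round part at the bottom of a lane leans on this lip with its centre at rack x = -112, z = 41 mm. Let go anywhere on the long slope it rolls back down to here.
- crest (a point): Top of the middle wall at the crest: rack x = 55, y = 0, z = 49 mm (12 mm above the lane floor, which is at z = 37 mm). On the crest the tube's centre is at x = 55, z = 62 mm; pushed past it, the tube rolls down to the stop by itself.
- stop (a point): Top of the uphill end stop's face, mid width: rack x = 120, y = 0, z = 60 mm. The stop is a 10 mm thick cross bar over both lanes; the lane floor at its foot is at z = 28 mm. In the hollow the tube leans on the stop with its centre at rack x = 95, z = 56 mm.
- tube: The part to push: plain drum-shaped aluminium lens tube with dark grooves round it, a straight cylinder of 50 mm diameter and 46 mm length, about 0.2 kg, lying across its lane so that it rolls. The origin is the centre of the cylinder; y is its axis (along the rack's y). It rises 38 mm above the lane walls. It starts at the bottom of either lane.
- spool: Flanged aluminium spool at the bottom of the other lane, to be left there: two flanges of 50 mm diameter and 9 mm thickness on a thin 26 mm waist, 46 mm long overall. The origin is its centre, y its axis.
- short_can: Bystander: short round screw-top can with a black lid, 37 mm diameter, 46 mm high, standing beside the rack. Origin at the centre of its underside.
- tall_can: Bystander: taller round screw-top can, black with a cream lid, 37 mm diameter, 58 mm high, standing beside the rack. Origin at the centre of its underside.
- bottle: Bystander: small brown bottle with a black cap, 27 mm diameter, 65 mm high, standing beside the rack. Origin at the centre of its underside.
- stick: Bystander: black memory stick, 18 x 51 x 8 mm, lying beside the rack. Origin at the centre of its underside.
- fork: Bystander: black clamping fork, 25 x 60 x 16 mm, lying on the table to the left. Origin at the centre of its underside.
- post: Bystander: short steel post, 13 mm diameter, 75 mm high, standing on the table to the left. Origin at the centre of its underside.
Things that resemble listed ones, but are neither listed nor needed, are in the scene too. What is shaped like the tube but orange or pink is not meant. What is shaped like the spool but purple is not meant.

How it is judged:
By the outcome, as a careful person would: the job done as asked, in the order asked, and still so for the second after the job is handed in, with the robot touching nothing.
It also fails if it takes over 40 s, if anything falls off the work surface, if the arm or the gripper's body presses on something with over 40 N, if the wrist force passes 120 N, or if a joint passes its speed limit or range.

## Working session

There is one attempt and no reset: what is moved stays moved. The work goes in short steps, Python scripts to look and compute and a tool call to move; the robot and the scene stay as the last step left them, time stands still between calls to the robot, and variables do not carry over. Pictures are saved under pics/ and viewed, about 8 in all and at most 12, crops included, and the job is handed in when it is done.

Besides the shell and the picture viewer there is one more tool, called after "Call:" by a JSON object that holds its "api" and its "payload". arm_command: Moves the arm, as the interface text tells. Its arguments: {"type":"object","properties":{"delta_pos":{"type":"array","items":{"type":"array","items":{"type":"number"}}},"rotation":{"type":"array","items":{"type":"array","items":{"type":"number"}}},"gripper":{"type":"number"},"grip_force":{"type":"number"}},"required":["delta_pos","rotation"]}

```bash
mkdir -p pics
python3 - <<'E'
from workcell import monitor, optics, bot
import cv2
for n in ("scene","top"):
    cv2.imwrite(f"pics/{n}0.png",optics.grab_frame(n)[:,:,::-1])
    p=optics.camera_params(n);print(n,p)
s=monitor.observe();print(s)
E
```

```text
scene {'fx': 612.3877703428332, 'fy': 612.3877703428332, 'cx': 312.13317014115245, 'cy': 244.82748270767232, 'origin': array([1.01029649, 0.86078172, 1.1029747 ]), 'rotation': array([-2.4048014 ,  0.00813389,  2.62890609])}
top {'fx': 538.4476692705741, 'fy': 538.4476692705741, 'cx': 314.4658166600906, 'cy': 239.53703827567844, 'origin': array([0.34403971, 0.06211972, 1.3459436 ]), 'rotation': array([-2.97205992, -0.01240126, -1.55898305])}
{'clock': 0.1, 'qpos': array([ 1.26679881,  0.52198068, -0.03633097,  1.59993101,  0.02115777,
        1.02111164, -0.11280839]), 'qd': array([ 1.21990647e-03, -1.06278841e-03,  1.37706612e-03, -1.14559631e-03,
       -5.91300288e-05, -9.52231951e-04, -5.81096102e-04]), 'joint_efforts': array([ 6.12557473e-03, -9.28481698e+01,  1.98514134e+00, -3.70531654e+01,
        1.82894192e-02,  5.30355188e-03, -2.22121952e-05]), 'position': array([ 0.14471058, -0.607722  ,  0.24477401]), 'tool_rot': array([-1.53678262,  1.56974839,  1.83856881]), 'force': array([ 0.22391813, -0.37644583,  0.36549395]), 'moment': array([-0.01305503, -0.00957467, -0.0299492 ]), 'grip_width': 0.08549064183128245}
```

View pics/top0.png

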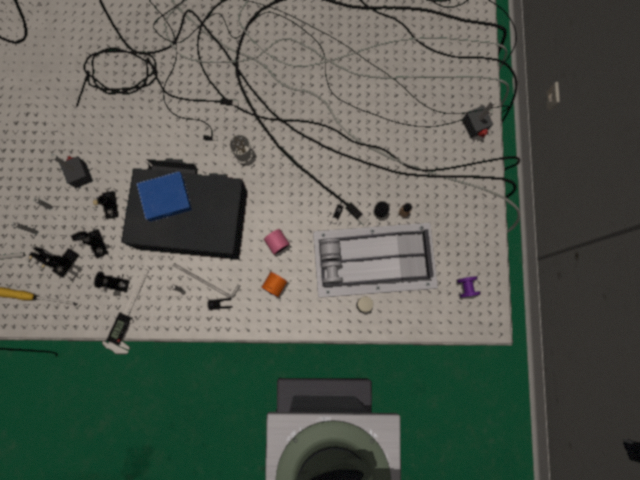

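View pics/scene0.png

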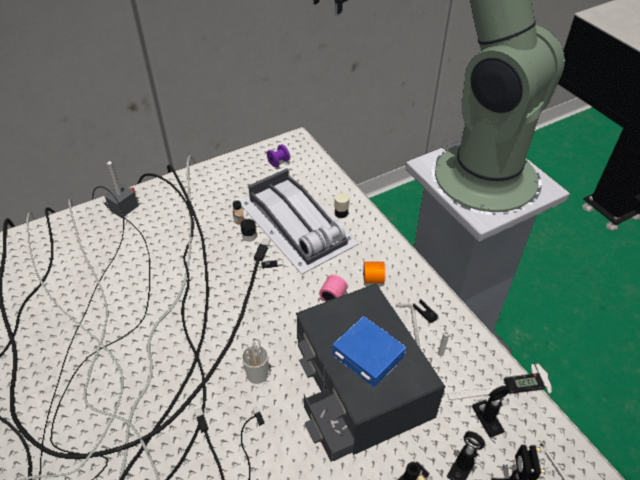

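The top picture shows the rack at about (375,260) with its bottom on the left, two round parts at (330,248) and (331,272), an orange tube at (274,284), a pink one at (277,241) and a purple spool at (468,287). The scene picture shows the same two in the rack at (308,244) and (328,237). I'll crop in close to choose between them.

Run:
```python
import cv2,numpy as np
a=cv2.imread("pics/top0.png")[205:325,305:445]; b=cv2.imread("pics/scene0.png")[165:270,235:365]
a=cv2.resize(a,(700,600),interpolation=cv2.INTER_CUBIC)
b=cv2.resize(b,None,fx=6,fy=5.7,interpolation=cv2.INTER_CUBIC)
cv2.imwrite("pics/a.png",a);cv2.imwrite("pics/b.png",b)
```

```text
(no output)
```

View pics/a.png

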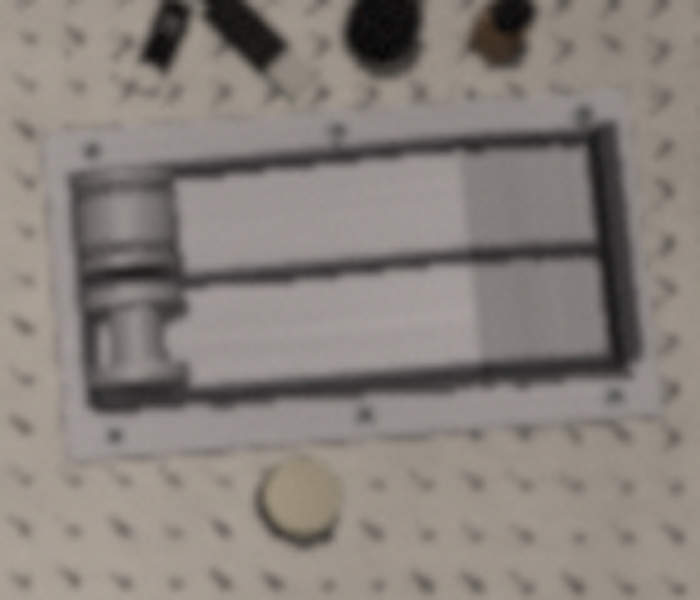

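View pics/b.png

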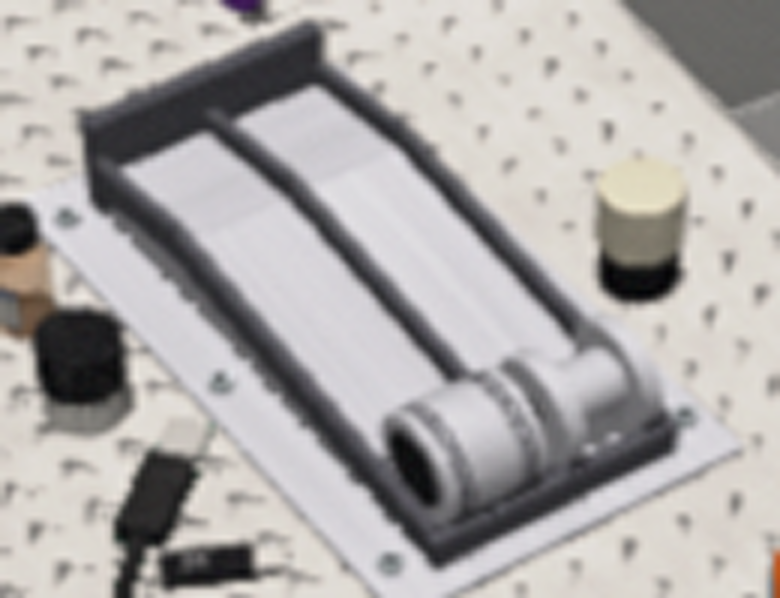

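The far-lane part (crop a at (127,215), crop b at (450,450)) is the plain drum, and the near-lane part (138,335) is the waisted spool. Orange, pink and purple are ruled out. Plate corners in crop a: (42,132), (628,95), (660,410), (72,458). Now I'll locate the rack.

```bash
cat > h.py <<'E'
import numpy as np
from scipy.spatial.transform import Rotation as R
def ray(p,uv,z):
    M=R.from_euler('xyz',p['rotation']).as_matrix()
    d=M@[(uv[0]-p['cx'])/p['fx'],(uv[1]-p['cy'])/p['fy'],1]; o=np.array(p['origin'])
    return o+d*(z-o[2])/d[2]
def proj(p,X):
    c=R.from_euler('xyz',p['rotation']).as_matrix().T@(np.array(X)-p['origin'])
    return np.array([p['fx']*c[0]/c[2]+p['cx'],p['fy']*c[1]/c[2]+p['cy']])
def fit(A,B): # 2D rigid A(rack)->B(world)
    a,b=A.mean(0),B.mean(0); H=(A-a).T@(B-b); th=np.arctan2(H[0,1]-H[1,0],H[0,0]+H[1,1])
    c,s=np.cos(th),np.sin(th); return th,b-np.array([[c,-s],[s,c]])@a
def w(th,t,x,y,z=0):
    c,s=np.cos(th),np.sin(th); return np.array([t[0]+c*x-s*y,t[1]+s*x+c*y,z])
E
python3 - <<'E'
from h import *
from workcell import monitor, optics
A=np.array([[-.15,.084],[.15,.084],[.15,-.084],[-.15,-.084]])
p=optics.camera_params('top')
px=[(305+(u+.5)/5-.5,205+(v+.5)/5-.5) for u,v in [(42,132),(628,95),(660,410),(72,458)]]
B=np.array([ray(p,q,.006)[:2] for q in px])
th,t=fit(A,B);print(B,np.degrees(th),th,t)
for a,b in zip(A,B):print(w(th,t,*a)[:2]-b)
q=optics.camera_params('scene')
for a in A: print(a, (proj(q,w(th,t,*a,.006))-[235,165])*[6,5.7])
print('tube top',(proj(p,w(th,t,-.112,.028,.066))-[305,205])*5)
print('tube',w(th,t,-.112,.028,.041))
for n,x in dict(start=-.16,crest=.055,end=.09).items(): print(n,w(th,t,x,.028))
s=monitor.observe();M=R.from_euler('xyz',s['tool_rot']).as_matrix();print(M.round(3))
E
```

```text
[[ 0.59547798  0.05218273]
 [ 0.61884996 -0.24580409]
 [ 0.45874192 -0.25787889]
 [ 0.4311735   0.03528141]] -85.03280097512024 -1.484102349208893 [ 0.52606084 -0.10405471]
[0.00127958 0.0004724 ]
[ 0.00388322 -0.00041411]
[-0.0033778  -0.00288566]
[-0.001785    0.00282737]
[-0.15   0.084] [392.7588929  615.64219646]
[0.15  0.084] [  8.95092656 197.88961395]
[ 0.15  -0.084] [334.64899024  57.79115617]
[-0.15  -0.084] [738.94238356 442.06555777]
tube top [127.63989553 212.83508383]
tube [0.54425812 0.00994906 0.041     ]
start [0.54010202 0.05776879 0.        ]
crest [ 0.55871788 -0.15642376  0.        ]
end [ 0.56174837 -0.19129231  0.        ]
[[-0.     0.232 -0.973]
 [ 0.001 -0.973 -0.232]
 [-1.    -0.001  0.   ]]
```

The fit is good to about 3 mm, and the scene camera agrees to within 1 px. I'll transit next, turning the tool so that its z points uphill.

```bash
cat > plan.py <<'E'
import sys
from h import *
from workcell import monitor
TH,T=-1.4841,np.array([.52606,-.10405])
def plan(goal,n):
    s=monitor.observe();M=R.from_euler('xyz',s['tool_rot']);p=s['position'].copy()
    g=np.array(goal);y=np.array([-np.sin(TH),np.cos(TH),0]);G=R.from_matrix(np.c_[[0,0,-1],y,np.cross([0,0,-1],y)])
    rv=(M.inv()*G).as_rotvec();step=R.from_rotvec(rv/n);d=(g-p)/n;D=[]
    for i in range(n): D.append((M.inv().apply(d)/.03).round(2).tolist());M=M*step
    print(D);print('rot',(np.degrees(rv)/n/6).round(3))
if __name__=='__main__':
    a=list(map(float,sys.argv[1:6])); plan(w(TH,T,*a[:3]),int(a[3]))
E
python3 plan.py -.172 .028 .245 27
```

```text
[[0.0, -0.7, -0.67], [0.0, -0.66, -0.7], [0.0, -0.63, -0.74], [0.0, -0.59, -0.77], [0.0, -0.55, -0.8], [0.0, -0.5, -0.83], [0.0, -0.46, -0.85], [0.0, -0.41, -0.88], [0.0, -0.37, -0.9], [0.0, -0.32, -0.91], [0.0, -0.27, -0.93], [0.0, -0.22, -0.94], [-0.0, -0.17, -0.95], [-0.0, -0.12, -0.96], [-0.0, -0.07, -0.97], [-0.0, -0.02, -0.97], [-0.0, 0.03, -0.97], [-0.0, 0.08, -0.96], [-0.0, 0.13, -0.96], [-0.0, 0.18, -0.95], [-0.0, 0.23, -0.94], [-0.0, 0.28, -0.93], [-0.0, 0.33, -0.91], [-0.0, 0.38, -0.89], [-0.0, 0.43, -0.87], [-0.0, 0.47, -0.85], [-0.0, 0.51, -0.82]]
rot [-0.504 -0.     0.   ]
```

Call:
{"api": "arm_command", "payload": {"delta_pos": [[0, -0.7, -0.67], [0, -0.66, -0.7], [0, -0.63, -0.74], [0, -0.59, -0.77], [0, -0.55, -0.8], [0, -0.5, -0.83], [0, -0.46, -0.85], [0, -0.41, -0.88], [0, -0.37, -0.9], [0, -0.32, -0.91]], "rotation": [[-0.5, 0, 0], [-0.5, 0, 0], [-0.5, 0, 0], [-0.5, 0, 0], [-0.5, 0, 0], [-0.5, 0, 0], [-0.5, 0, 0], [-0.5, 0, 0], [-0.5, 0, 0], [-0.5, 0, 0]], "gripper": 0.7}}

```text
clock: 1.1
position: [0.291, -0.3473, 0.2421]
tool_rot: [-1.552, 1.565, 2.362]
force: [0.0, -0.0, -0.1]
grip_width: 0.0127
```

```bash
python3 plan.py -.172 .028 .245 20
```

```text
[[-0.0, -0.21, -0.78], [-0.0, -0.17, -0.79], [-0.0, -0.14, -0.8], [-0.0, -0.1, -0.8], [-0.0, -0.07, -0.81], [-0.0, -0.03, -0.81], [-0.0, 0.0, -0.81], [-0.0, 0.04, -0.81], [-0.0, 0.07, -0.81], [-0.0, 0.11, -0.8], [-0.0, 0.15, -0.8], [-0.0, 0.18, -0.79], [-0.0, 0.22, -0.78], [-0.0, 0.25, -0.77], [-0.01, 0.28, -0.76], [-0.01, 0.32, -0.74], [-0.01, 0.35, -0.73], [-0.01, 0.38, -0.71], [-0.0, 0.41, -0.7], [-0.0, 0.44, -0.68]]
rot [-0.423 -0.001  0.003]
```

Call:
{"api": "arm_command", "payload": {"delta_pos": [[0, -0.21, -0.78], [0, -0.17, -0.79], [0, -0.14, -0.8], [0, -0.1, -0.8], [0, -0.07, -0.81], [0, -0.03, -0.81], [0, 0, -0.81], [0, 0.04, -0.81], [0, 0.07, -0.81], [0, 0.11, -0.8]], "rotation": [[-0.43, 0, 0], [-0.43, 0, 0], [-0.43, 0, 0], [-0.43, 0, 0], [-0.43, 0, 0], [-0.43, 0, 0], [-0.43, 0, 0], [-0.43, 0, 0], [-0.43, 0, 0], [-0.43, 0, 0]]}}

```text
clock: 2.1
position: [0.4156, -0.1266, 0.2417]
tool_rot: [-1.882, 1.563, 2.503]
force: [-0.5, -1.3, -0.7]
grip_width: 0.0128
```

```bash
python3 plan.py -.172 .028 .225 10
```

```text
[[0.06, 0.18, -0.75], [0.06, 0.21, -0.74], [0.06, 0.24, -0.73], [0.06, 0.27, -0.72], [0.06, 0.3, -0.71], [0.06, 0.33, -0.7], [0.06, 0.36, -0.68], [0.06, 0.39, -0.67], [0.06, 0.41, -0.65], [0.06, 0.44, -0.64]]
rot [-0.396 -0.004  0.006]
```

Call:
{"api": "arm_command", "payload": {"delta_pos": [[0.06, 0.18, -0.75], [0.06, 0.21, -0.74], [0.06, 0.24, -0.73], [0.06, 0.27, -0.72], [0.06, 0.3, -0.71], [0.06, 0.33, -0.7], [0.06, 0.36, -0.68], [0.06, 0.39, -0.67], [0.06, 0.41, -0.65], [0.06, 0.44, -0.64]], "rotation": [[-0.4, 0, 0], [-0.4, 0, 0], [-0.4, 0, 0], [-0.4, 0, 0], [-0.4, 0, 0], [-0.4, 0, 0], [-0.4, 0, 0], [-0.4, 0, 0], [-0.4, 0, 0], [-0.4, 0, 0]]}}

```text
clock: 3.1
position: [0.5399, 0.0789, 0.2215]
tool_rot: [-2.083, 1.561, 2.738]
force: [0.5, -0.0, 0.2]
grip_width: 0.0125
```

```bash
python3 plan.py -.172 .028 .15 4
python3 - <<'E'
from h import *
from workcell import optics
import cv2
p=optics.camera_params('wrist');im=optics.grab_frame('wrist')[:,:,::-1].copy()
th,T=-1.4841,np.array([.52606,-.10405])
for x in [(-.112,.005,.066),(-.112,.051,.066),(-.13,0,.024),(.055,0,.049),(-.15,.084,.006),(-.15,-.084,.006),(.12,0,.06)]:
    u=proj(p,w(th,T,*x));print(x,u.round()); cv2.drawMarker(im,tuple(int(v) for v in u),(0,0,255),0,10)
cv2.imwrite('pics/w1.png',im)
E
```

```text
[[0.6, -0.01, 0.08], [0.6, -0.01, 0.08], [0.6, -0.01, 0.08], [0.6, -0.01, 0.08]]
rot [ 0.051 -0.012  0.022]
(-0.112, 0.005, 0.066) [288. 311.]
(-0.112, 0.051, 0.066) [344. 312.]
(-0.13, 0, 0.024) [287. 273.]
(0.055, 0, 0.049) [285. 460.]
(-0.15, 0.084, 0.006) [377. 248.]
(-0.15, -0.084, 0.006) [200. 244.]
(0.12, 0, 0.06) [284. 523.]
```

View pics/w1.png

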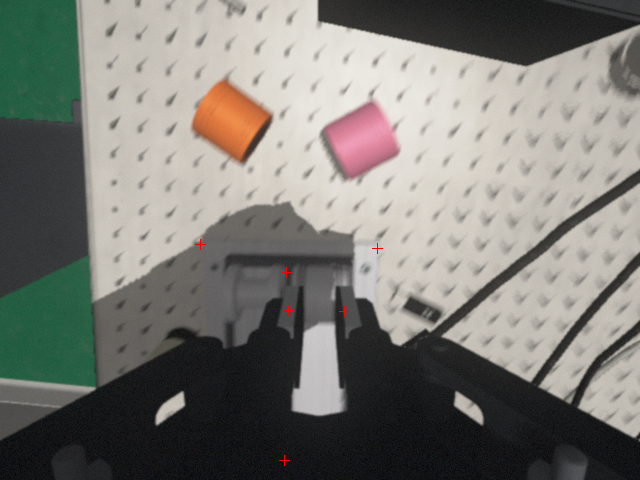

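The wrist view shows the lip at row ~255, the tube between the fingers at about (318,280), and the spool at (258,285). The projected marks agree within ~4 px. I'll descend behind the lip.

Call:
{"api": "arm_command", "payload": {"delta_pos": [[0.6, 0, 0.08], [0.6, 0, 0.08], [0.6, 0, 0.08], [0.6, 0, 0.08], [0.5, 0, 0], [0, 0, 0]], "rotation": [[0.05, -0.01, 0.02], [0.05, -0.01, 0.02], [0.05, -0.01, 0.02], [0.05, -0.01, 0.02], [0, 0, 0], [0, 0, 0]]}}

```text
clock: 3.75
position: [0.5411, 0.0746, 0.13]
tool_rot: [-2.807, 1.566, 1.999]
force: [-0.1, -0.1, 0.9]
grip_width: 0.0132
```

```bash
python3 plan.py -.172 .028 .046 5
```

```text
[[0.56, -0.02, 0.03], [0.56, -0.02, 0.03], [0.56, -0.02, 0.03], [0.56, -0.02, 0.03], [0.56, -0.02, 0.03]]
rot [ 0.014 -0.008  0.003]
```

Call:
{"api": "arm_command", "payload": {"delta_pos": [[0.62, -0.02, 0.03], [0.62, -0.02, 0.03], [0.62, -0.02, 0.03], [0.62, -0.02, 0.03], [0.5, -0.02, 0.03], [0.3, 0, 0]], "rotation": [[0.01, -0.01, 0], [0.01, -0.01, 0], [0.01, -0.01, 0], [0.01, -0.01, 0], [0.01, -0.01, 0], [0, 0, 0]]}}

```text
clock: 4.35
position: [0.5408, 0.0696, 0.0325]
tool_rot: [1.197, 1.567, -0.287]
force: [0.7, 0.6, 0.2]
grip_width: 0.0124
```

```bash
python3 plan.py -.152 .028 .046 5
python3 - <<'E'
from h import *
from workcell import optics
import cv2
a=optics.grab_frame('scene')[165:270,235:365,::-1]
cv2.imwrite('pics/s2.png',cv2.resize(a,None,fx=6,fy=5.7,interpolation=cv2.INTER_CUBIC))
E
```

```text
[[-0.09, -0.01, 0.13], [-0.09, -0.01, 0.13], [-0.09, -0.01, 0.13], [-0.09, -0.01, 0.13], [-0.09, -0.01, 0.13]]
rot [ 0.001  0.003 -0.007]
```

View pics/s2.png

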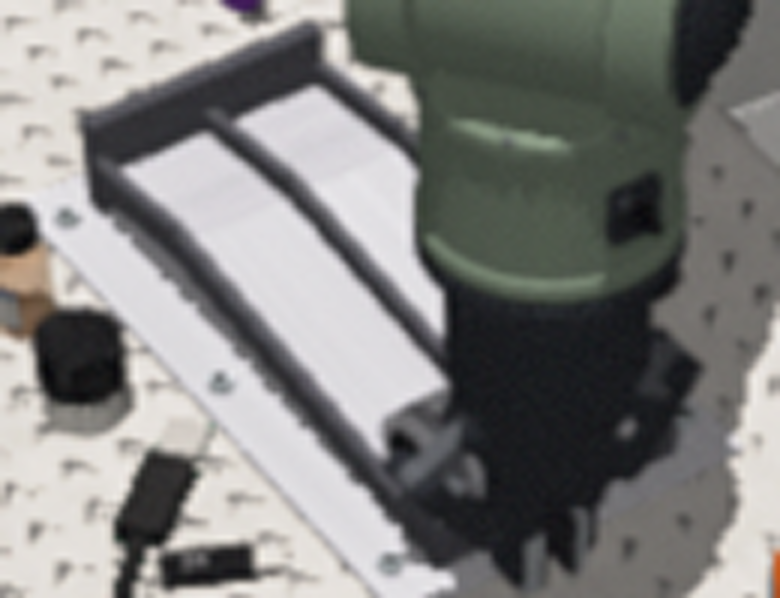

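The tool stands downhill of the tube with the fingertips at (550,545), and the tube (420,440) is undisturbed. It is a bit low, so I'll raise it to z≈0.047 and then approach.

Call:
{"api": "arm_command", "payload": {"delta_pos": [[-0.3, 0, 0], [-0.17, 0, 0], [0, 0, 0.15], [0, 0, 0.15], [0, 0, 0.15], [0, 0, 0.1]], "rotation": [[0, 0, 0], [0, 0, 0], [0, 0, 0], [0, 0, 0], [0, 0, 0], [0, 0, 0]]}}

```text
clock: 5.0
position: [0.5434, 0.0522, 0.0499]
tool_rot: [1.36, 1.565, -0.124]
force: [0.2, -0.7, 0.1]
grip_width: 0.0129
```

```bash
python3 plan.py -.147 .028 .047 1
```

```text
[[0.1, -0.09, 0.24]]
rot [ 0.006  0.012 -0.058]
```

Call:
{"api": "arm_command", "payload": {"delta_pos": [[0.1, -0.05, 0.1], [0, -0.04, 0.12], [0, 0, 0.15], [-0.02, 0, 0.17], [-0.02, 0, 0.17], [-0.02, 0, 0.17], [-0.02, 0, 0.17], [-0.02, 0, 0.17]], "rotation": [[0, 0.01, -0.05], [0, 0, 0], [0, 0, 0], [0, 0, 0], [0, 0, 0], [0, 0, 0], [0, 0, 0], [0, 0, 0]]}}

```text
clock: 5.8
position: [0.5441, 0.0133, 0.0498]
tool_rot: [2.526, 1.569, 1.043]
force: [0.4, 2.4, 2.1]
grip_width: 0.0126
```

```bash
cat > look.py <<'E'
import sys,cv2
from h import *
from workcell import optics,monitor
th,T=-1.4841,np.array([.52606,-.10405])
s=monitor.observe();d=s['position'][:2]-T;c,q=np.cos(th),np.sin(th)
print('rack xyz',c*d[0]+q*d[1],-q*d[0]+c*d[1],s['position'][2],'f',s['force'].round(2))
if len(sys.argv)>1:
    f=lambda n,a,b,e,g:cv2.resize(optics.grab_frame(n)[a:b,e:g,::-1],(390,400),interpolation=cv2.INTER_CUBIC)
    cv2.imwrite(f'pics/{sys.argv[1]}.png',np.hstack([f('scene',155,275,235,365),f('top',200,320,305,445)]))
E
python3 look.py l1
```

```text
rack xyz -0.11536043048019881 0.028135131266959792 0.049849961135867704 f [0.44 2.38 2.1 ]
```

View pics/l1.png

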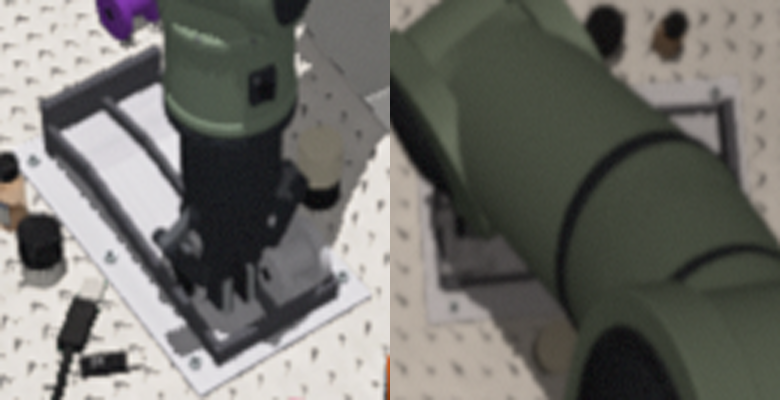

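The tube (175,235 in the left picture) has moved uphill off the lip with the fingertips behind it, and the spool (290,275) is still at the bottom. Contact force is about 2–3 N. I'll keep pushing.

Call:
{"api": "arm_command", "payload": {"delta_pos": [[-0.04, 0, 0.18], [-0.03, 0, 0.18], [-0.03, 0, 0.18], [-0.03, 0, 0.18], [-0.03, 0, 0.18], [-0.03, 0, 0.18], [-0.03, 0, 0.18], [-0.03, 0, 0.18], [-0.03, 0, 0.18], [-0.03, 0, 0.18]], "rotation": [[0, 0, 0], [0, 0, 0], [0, 0, 0], [0, 0, 0], [0, 0, 0], [0, 0, 0], [0, 0, 0], [0, 0, 0], [0, 0, 0], [0, 0, 0]]}}

```text
clock: 6.9
position: [0.549, -0.045, 0.0598]
tool_rot: [2.706, 1.569, 1.223]
force: [-0.1, 2.6, 2.4]
grip_width: 0.0127
```

```bash
python3 look.py; python3 plan.py 0 .028 .065 10
```

```text
rack xyz -0.056862169622377584 0.02796383281293003 0.059821312223694134 f [-0.11  2.65  2.44]
[[-0.02, -0.0, 0.19], [-0.02, -0.0, 0.19], [-0.02, -0.0, 0.19], [-0.02, -0.0, 0.19], [-0.02, -0.0, 0.19], [-0.02, 0.0, 0.19], [-0.02, 0.0, 0.19], [-0.02, 0.0, 0.19], [-0.02, 0.0, 0.19], [-0.02, 0.0, 0.19]]
rot [ 0.001 -0.001 -0.001]
```

Call:
{"api": "arm_command", "payload": {"delta_pos": [[-0.01, 0, 0.18], [-0.02, 0, 0.18], [-0.02, 0, 0.18], [-0.02, 0, 0.18], [-0.02, 0, 0.18], [-0.02, 0, 0.18], [-0.02, 0, 0.18], [-0.02, 0, 0.18], [-0.02, 0, 0.18], [-0.02, 0, 0.18]], "rotation": [[0, 0, 0], [0, 0, 0], [0, 0, 0], [0, 0, 0], [0, 0, 0], [0, 0, 0], [0, 0, 0], [0, 0, 0], [0, 0, 0], [0, 0, 0]]}}

```text
clock: 7.9
position: [0.554, -0.1037, 0.0659]
tool_rot: [2.914, 1.57, 1.431]
force: [-0.9, 2.3, 1.3]
grip_width: 0.0129
```

```bash
python3 look.py; python3 plan.py .025 .028 .067 10
```

```text
rack xyz 0.0020342999409379337 0.027874689447215474 0.06594442256237786 f [-0.87  2.26  1.31]
[[-0.0, 0.0, 0.08], [-0.0, 0.0, 0.08], [-0.0, 0.0, 0.08], [-0.0, 0.0, 0.08], [-0.0, 0.0, 0.08], [-0.0, 0.0, 0.08], [-0.0, 0.0, 0.08], [-0.0, 0.0, 0.08], [-0.0, 0.0, 0.08], [-0.0, 0.0, 0.08]]
rot [ 0.001 -0.001 -0.   ]
```

Call:
{"api": "arm_command", "payload": {"delta_pos": [[-0.01, 0, 0.1], [-0.01, 0, 0.1], [-0.01, 0, 0.1], [-0.01, 0, 0.1], [-0.01, 0, 0.1], [0, 0, 0.1], [0, 0, 0.1], [0, 0, 0.1], [0, 0, 0.1], [0, 0, 0.1]], "rotation": [[0, 0, 0], [0, 0, 0], [0, 0, 0], [0, 0, 0], [0, 0, 0], [0, 0, 0], [0, 0, 0], [0, 0, 0], [0, 0, 0], [0, 0, 0]]}}

```text
clock: 8.9
position: [0.5564, -0.1374, 0.0672]
tool_rot: [-1.815, 1.57, 2.984]
force: [-0.3, 0.0, 0.1]
grip_width: 0.0124
```

```bash
python3 look.py l2
```

```text
rack xyz 0.03589872288590168 0.027318334707760995 0.06721462581115069 f [-0.29  0.02  0.13]
```

View pics/l2.png

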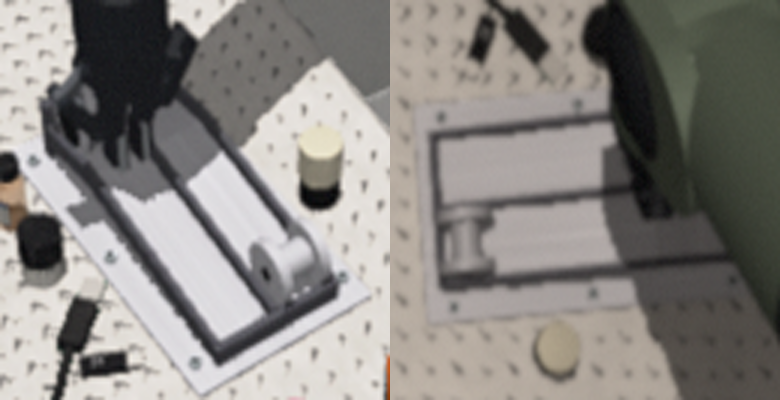

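The force has dropped to zero. The tube (80,100) is past the crest by the stop, and the spool (290,270) has not moved. I'll back off slightly and rise clear.

Call:
{"api": "arm_command", "payload": {"delta_pos": [[0, 0, 0], [0, 0, 0], [0, 0, -0.2], [-0.3, 0, -0.2], [-0.7, 0, 0], [-0.7, 0, 0], [-0.7, 0, 0], [-0.7, 0, 0], [-0.7, 0, 0], [-0.7, 0, 0]], "rotation": [[0, 0, 0], [0, 0, 0], [0, 0, 0], [0, 0, 0], [0, 0, 0], [0, 0, 0], [0, 0, 0], [0, 0, 0], [0, 0, 0], [0, 0, 0]]}}

```text
clock: 10.0
position: [0.5539, -0.1188, 0.2086]
tool_rot: [-2.18, 1.566, 2.625]
force: [0.6, 0.2, -0.2]
grip_width: 0.0129
```

Call:
{"api": "arm_command", "payload": {"delta_pos": [[-0.5, -0.3, -0.8], [-0.3, -0.3, -0.9], [0, -0.3, -0.9], [0, -0.3, -0.9], [0, -0.3, -0.9], [0, -0.3, -0.9], [0, -0.3, -0.9], [0, -0.3, -0.9], [0, -0.2, -0.5], [0, 0, 0]], "rotation": [[0, 0, 0], [0, 0, 0], [0, 0, 0], [0, 0, 0], [0, 0, 0], [0, 0, 0], [0, 0, 0], [0, 0, 0], [0, 0, 0], [0, 0, 0]]}}

```text
clock: 11.0
position: [0.4492, 0.1156, 0.2435]
tool_rot: [1.489, 1.564, 0.017]
force: [0.7, 0.2, -0.8]
grip_width: 0.013
```

```bash
python3 look.py l3
```

```text
rack xyz -0.22548010405577296 -0.05757169422614396 0.243470675416232 f [ 0.66  0.16 -0.82]
```

View pics/l3.png

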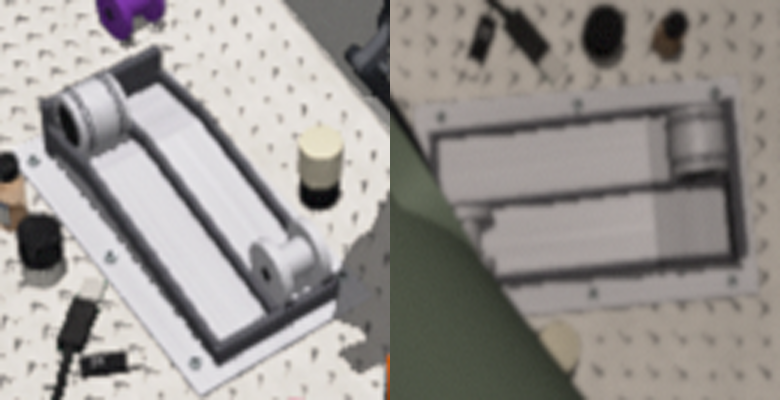

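The tube (95,115) rests against the end stop past the crest, the spool (290,270) is at the bottom of the other lane, and the bystanders are unmoved. The arm is clear and still, so I'll hand in.

```bash
python3 -c "
from workcell import monitor,bot
s=monitor.observe();print(abs(s['qd']).max(),s['clock']);print(bot.job_done())"
```

```text
0.023387913744473143 11.1
the job is handed in; nothing more can be done
None
```

I pushed the plain lens tube up its lane with the nearly closed fingertips, at about 60 mm/s and roughly 3 N. I slowed to about 35 mm/s near the crest, and the tube rolled into the hollow by itself. I then backed off, rose clear and handed in at 11.1 s.

- **Final pictures:** Both the scene and top views show the tube resting against the end stop and the spool still at the bottom of its lane. The two cans, the bottle and the stick by the rack look unmoved. The fork and post were outside these last crops, but the arm never went near them.
- **Robot:** It ended above everything at z ≈ 0.24 m, with forces under 1 N.
- **Disagreements:** The wrist camera put the rack about 4 px off the position I had fitted. My descent behind the lip also went about 14 mm too low, and I corrected it before touching the tube.

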